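# Isolate, vent and unclip a spent gas filter at the vial bench

## Robot

A 6-joint arm with a two-finger parallel gripper is mounted at the origin on the work surface. World frame = base frame: x ahead of the robot, y to its left, z up, the work surface at z = 0. Lengths are in m, angles in rad, forces in N, time in s.
With the tool pointing down it reaches from about 0.3 to 0.775 m from the base axis. Payload 14.6 kg.
Tool frame: the origin (TCP) lies midway between the tips of the shut fingers; the grasp point (between the pads) lies 19 mm behind it (ctrl.pinch_z is the z of the grasp point in the tool frame, in m); z points along the fingers, y is the line along which they close (so a half turn about z gives the same grasp; the last joint's range is limited). The gripper opens to 94 mm and grips with 3 to 60 N. Pads are 16 mm wide; open, the fingers measure 119 mm over their backs; the gripper's body (75 mm by 177 mm) begins 78 mm behind the grasp point.
Start: joints at [1.104, 0.3, 1.521, -0, 1.321, -0.067], TCP at [0.214, 0.507, 0.205] pointing down, gripper open.
Joint ranges: [-3.03, 3.03], [-0.79, 2.21], [0.23, 2.52], [-1.04, 4.18], [0, 3.07], [-2.55, 2.55]. Speed limits (rad/s): [2.22, 2.22, 2.57, 3.14, 3.14, 3.14].

## Interface

Orientations are given as [roll, pitch, yaw] about the fixed x, y, z axes, in that order (R = Rz(yaw) Ry(pitch) Rx(roll)).
In Python, from station import ctrl, camera, ticket gives the robot as it stands. The module is installed in compiled form; this text tells all that it offers.
- The arm moves only by the shell command python3 -m inch 'ROWS' [FORCE]. ROWS is text: rows parted by semicolons, each of 7 numbers parted by spaces: the opening, from -1 (shut) to 1 (fully open), then the shift along the tool's x, y, z in units of 0.03 m (1.0 is 0.03 m), then the turn, a rotation vector about the tool's x, y, z in units of 10 degrees (1.0 is 10 degrees). In form: grip dx dy dz rx ry rz; .... A call has 1 to 10 rows; each row shifts and turns the commanded pose from where the row before left it, along the tool's axes as they then stand; what a row does not reach is not made up. A row lasts 1/8 s, in which the tool goes at most 62.5 mm and 10.7 degrees, less where a joint would pass 70% of its speed; a pose out of reach is approached as far as the arm can. A call with a number of a shift or a turn outside -1 to 1 is refused whole. A call with a gripper value outside its range is refused whole. The fingers move at their own pace and stop on an object; FORCE is the grip in N (left out, the last holds). Time passes only in rows, so rows that do not move let the fingers close. It gives the time, the measured TCP pose, the force, the opening and the grip force at its end, in the units of the state.
- ctrl.get_obs(): the state, without advancing time (a new reading comes with each control period).
- camera(name): name is "scene" or "top" or "wrist"; returns a dict with "img" (400x640x3 uint8, blue, green, red), "range_z" (400x640 float32, m along the optical axis (not along the pixel's ray), 0 where there is no reading), "intrinsics" (3x3 intrinsics, pixels), "view" (4x4, takes a point from world to camera coordinates). Camera axes: x right, y down, z forward; pixel columns grow to the right and rows downward; lengths in m; the calibration is good to about 2 mm. A picture is of the moment at which its call begins.
- ticket.hand_in(): hands the job in; it is judged then, once.
The state is a dict: "time_s": time; "qpos": joint angles; "joint_vel": joint speeds; "tau": joint torques, N m; "ee_pos": TCP position; "eef_rot": TCP orientation; "force": force on the tool from outside, world axes, zero at the start; "moment": the same for the moment, N m; "grip_width": finger opening in m; "grip_force": force on a finger pad.
Only numpy, scipy, OpenCV 4.12 (cv2) and the standard library are available. Lean on these libraries where they do the work, as an engineer would, in place of code of your own. Each camera call takes 0.05 s, during which the arm holds its last target. There are 200 camera calls.

## Task

Take the spent filter out of service: turn the blue supply handle fully closed (pointing across its pipe), then turn the yellow vent handle fully open (along its pipe) to let the pressure off, and only then lift the filter up off its sprung rail clip and stand it gently upright on the floor of the empty half of the vial tray. Do not drop the filter, leave both handles so turned, and leave the vials and everything else where they stand.

Things in the scene. Friction and masses are not known exactly. Their poses are not given: they have to be found in the camera images.
- supply_stand: fixed valve stand, blue handle. Origin at table level under the pivot; x away from the robot at yaw 0, y left. Foot x -50..110, y -40..140 mm. Pipe along y at z 66. A 20 mm tube loop: legs at (85,0) and (85,120), at z 275 arms to x 0 and a bar at x 0 from y 0 to 120 mm: above the knob when open, so a vertical gripper does not fit there; lean the tool back to the stand's -x
- supply_handle (a joint): quarter-turn handle of the supply valve, rad. 0 = closed stop: handle points to the stand's -x (across the pipe). 1.571 = open stop: handle points to the stand's +y (along the pipe). Opening turns clockwise seen from above. Starts near open. Moves against light friction (about 2 N at the knob) and stays where left
- supply_knob (a point): point on the axis of the upright round blue knob at the handle's end: knob 22 mm diameter, 50 mm tall (z 100..150 mm), this point at z 130 mm, 20 mm below its top, 70 mm from the pivot axis. The flat lever under it is 18 mm wide, its top at z 100 mm; it may swivel in a pinch since it is round
- supply_pivot (a point): point on the handle's vertical pivot axis, at the same height as the knob point (z 130 mm)
- vent_stand: fixed valve stand, yellow handle. Origin at table level under the pivot; x away from the robot at yaw 0, y left. Foot x -50..110, y -40..140 mm. Pipe along y at z 66. A 20 mm tube loop: legs at (85,0) and (85,120), at z 275 arms to x 0 and a bar at x 0 from y 0 to 120 mm: above the knob when open, so a vertical gripper does not fit there; lean the tool back to the stand's -x
- vent_handle (a joint): quarter-turn handle of the vent valve, rad. 0 = closed stop: handle points to the stand's -x (across the pipe). 1.571 = open stop: handle points to the stand's +y (along the pipe). Opening turns clockwise seen from above. Starts near closed. Moves against light friction (about 2 N at the knob) and stays where left
- vent_knob (a point): point on the axis of the upright round yellow knob at the handle's end: knob 22 mm diameter, 50 mm tall (z 100..150 mm), this point at z 130 mm, 20 mm below its top, 70 mm from the pivot axis. The flat lever under it is 18 mm wide, its top at z 100 mm; it may swivel in a pinch since it is round
- vent_pivot (a point): point on the handle's vertical pivot axis, at the same height as the knob point (z 130 mm)
- filter_rail: fixed filter holder: foot 130 x 110 mm and an upright rail plate 6 mm thick (x -3..3), 80 mm along y, top edge z 115 mm, between end posts (y +-46, top z 123 mm). Origin: table level under the rail's middle; z up. A sprung brass roller behind the rail holds the filter's clip down
- filter: loose spent filter, 150 g: white cylinder 40 mm dia., 83 mm tall, orange band; orange grip cap 30 mm dia. at z 83..125. Origin: centre of its flat underside, z up. Clip on its +x side (y +-12, out to x 43, z 40..83 mm) hangs over the rail, underside 40 mm above table. Lift straight up 36 mm to clear the rail; catch gives at about 10 N in the first 10 mm. Stands by itself
- filter_cap (a point): on the filter's axis in the middle of the orange grip cap, 105 mm above the filter's underside
- tray: fixed perforated steel vial tray 220 (x) x 160 (y) x 45 mm, walls and floor 4 mm. Origin: centre of its underside. Its +x half is packed with blue-capped vials, tops at z 58 mm; the -x half (x -106..4, y +-76 mm) is empty but for vials a and b near its two ends
- bay (a point): middle of the tray's empty half, on the floor (z 4 mm above the tray's origin): here the filter is to stand
- vial_a: bystander: loose glass vial with blue cap, 23 mm diameter, 54 mm tall, standing in the tray's empty half near an end. Origin: centre of its underside
- vial_b: bystander: loose glass vial with blue cap, 23 mm diameter, 54 mm tall, standing in the tray's empty half near an end. Origin: centre of its underside
- vial_c: bystander: loose glass vial with blue cap, 23 mm diameter, 54 mm tall, standing on the table. Origin: centre of its underside
- vial_d: bystander: loose glass vial with blue cap, 23 mm diameter, 54 mm tall, standing on the table. Origin: centre of its underside
- beaker: bystander: steel cup 64 mm diameter, 75 mm tall, on the table. Origin: centre of its underside
- spray: bystander: white bottle 60 mm diameter, 150 mm tall, on the table. Origin: centre of its underside
- wrench: bystander: wrench 130 mm long lying on the table. Origin: its middle, underside
Things that resemble listed ones, but are neither listed nor needed, are in the scene too. Leave any green or purple look-alike of the filter alone.

How it is judged:
By the outcome, as a careful person would: the job done as asked, in the order asked, and still so for the second after the job is handed in, with the robot touching nothing.
It also fails if it takes over 72 s, if anything falls off the work surface, if the arm or the gripper's body presses on something with over 40 N, if the wrist force passes 120 N, or if a joint passes its speed limit or range.

## Working session

There is one attempt and no reset: what is moved stays moved. The work goes in short steps, Python scripts to look and compute and a shell command to move; the robot and the scene stay as the last step left them, time stands still between calls to the robot, and variables do not carry over. Pictures are saved under pics/ and viewed, at most 10 in all, crops included, and the job is handed in when it is done.

```bash
mkdir -p pics; cat > h.py <<'E'
import numpy as np, cv2
from station import ctrl, camera, ticket
def pts(c):
    K=c["intrinsics"];z=c["range_z"];v,u=np.mgrid[0:400,0:640]
    p=np.stack([(u-K[0,2])/K[0,0]*z,(v-K[1,2])/K[1,1]*z,z,np.ones_like(z)],-1)
    return (p@np.linalg.inv(c["view"]).T)[...,:3]
E
python3 - <<'E'
from h import *
import pickle
d={}
for n in("scene","top"):
    c=camera(n);d[n]=c;cv2.imwrite(f"pics/{n}0.png",c["img"]);print(n,np.linalg.inv(c["view"]).round(3).tolist(),c["intrinsics"].tolist())
pickle.dump(d,open("d.pkl","wb"))
o=ctrl.get_obs();print(o, ctrl.pinch_z)
E
```

```text
scene [[0.495, 0.564, -0.661, 1.224], [0.869, -0.325, 0.373, -0.442], [-0.004, -0.759, -0.651, 0.777], [0.0, 0.0, 0.0, 1.0]] [[430.1303047189017, 0.0, 318.55567558739267], [0.0, 430.1303047189017, 202.70924844216765], [0.0, 0.0, 1.0]]
top [[0.016, -0.992, 0.128, 0.366], [-1.0, -0.018, -0.017, -0.03], [0.019, -0.127, -0.992, 1.48], [0.0, 0.0, 0.0, 1.0]] [[440.14081825145047, 0.0, 325.75170094428654], [0.0, 440.14081825145047, 198.91064852797376], [0.0, 0.0, 1.0]]
{'time_s': 0.1, 'qpos': array([ 1.10443003e+00,  3.00434553e-01,  1.52150333e+00,  6.58298227e-06,
        1.32068165e+00, -6.66127119e-02]), 'joint_vel': array([-0.00014409, -0.00185558, -0.00214301, -0.00190102, -0.00285435,
        0.00050236]), 'tau': array([ 6.29359620e-04, -5.32636464e+01, -3.53290057e+01,  7.09445472e-02,
        2.34476494e-02, -7.98123688e-05]), 'ee_pos': array([0.21396149, 0.50643187, 0.20493926]), 'eef_rot': array([-3.14056847e+00, -7.47154800e-05,  2.74183740e+00]), 'force': array([-0.67841101, -0.21633696, -0.6256038 ]), 'moment': array([ 0.00243469, -0.05157002,  0.02017864]), 'grip_force': 0.0, 'grip_width': 0.09376758288239406} -0.0188
```

View pics/scene0.png

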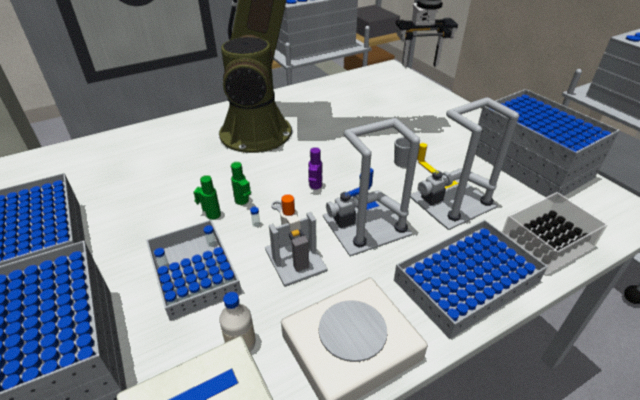

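View pics/top0.png

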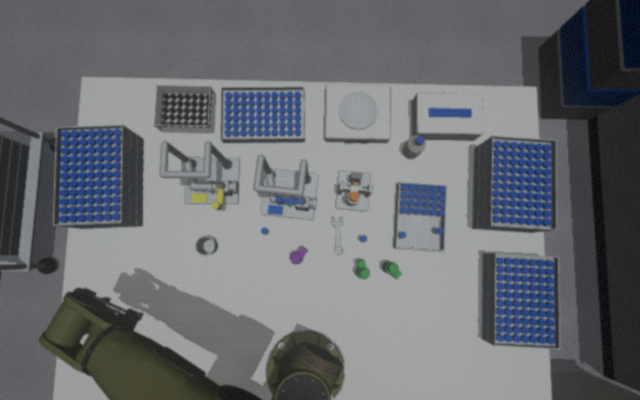

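The scene view shows the orange-capped filter at (288,204), the tray at (195,265), the blue knob at (368,180) and the yellow knob at (422,152). In the top view the filter is at (352,197), the tray at (420,215), the supply stand at (287,195) and the vent stand at (212,185).

Possible confusions for the filter, in the top view: green at (362,268) and (393,269), purple at (298,255). The orange one at (352,197) on the rail is the right one. For the handles: the flat blue and yellow plates on the feet at (275,210) and (199,198), which aren't the knobs.

```bash
python3 - <<'E'
from h import *
import pickle
d=pickle.load(open("d.pkl","rb"))
P={}
for n in d:
    c=d[n];p=pts(c);hsv=cv2.cvtColor(c["img"],cv2.COLOR_BGR2HSV);P[n]=p
    for col,(lo,hi) in dict(blue=((105,130,60),(130,255,255)),yel=((22,120,80),(35,255,255)),org=((5,130,80),(20,255,255))).items():
        m=cv2.inRange(hsv,np.array(lo),np.array(hi));k,l,s,ce=cv2.connectedComponentsWithStats(m)
        for i in range(1,k):
            q=p[l==i]
            if s[i,4]>=6 and 0.2<np.median(q[:,0])<0.75 and abs(np.median(q[:,1]))<.46:
                zt=np.percentile(q[:,2],95);t=q[q[:,2]>zt-.012]
                print(n,col,s[i].tolist(),"med",np.median(q,0).round(3),"z",q[:,2].min().round(3),zt.round(3),"topmed",np.median(t,0).round(3), "topext",t.min(0).round(3)[:2],t.max(0).round(3)[:2])
# stand structures: height bands from top
p=P["top"]
x,y,z=p[...,0],p[...,1],p[...,2]
reg=(x>.3)&(x<.75)&(y>-.05)&(y<.47)
for nm,m in dict(loop=reg&(z>.262)&(z<.3),foot=reg&(z>.004)&(z<.03),tray=(z>.035)&(z<.05)&(x>.25)&(x<.65)&(y<-.15)&(y>-.45),postrail=(z>.105)&(z<.13)&(x>.4)&(x<.6)&(y>-.18)&(y<-0.02)).items():
    k,l,s,ce=cv2.connectedComponentsWithStats(m.astype(np.uint8))
    for i in range(1,k):
        if s[i,4]>25:
            q=p[l==i][:,:2].astype(np.float32);r=cv2.minAreaRect(q);print(nm,s[i].tolist(),"rect",np.round(r[0],3),np.round(r[1],3),round(r[2],1),"zmed",np.median(z[l==i]).round(3),cv2.boxPoints(r).round(3).tolist())
a=cv2.resize(d["scene"]["img"][110:250,250:500],None,fx=3.2,fy=3.2,interpolation=cv2.INTER_CUBIC)
b=cv2.resize(d["top"]["img"][130:280,150:450],None,fx=2.6,fy=2.6,interpolation=cv2.INTER_CUBIC)
cv2.imwrite("pics/c1.png",a);cv2.imwrite("pics/c2.png",b)
E
```

```text
scene blue [369, 169, 4, 19, 46] med [0.547 0.088 0.131] z 0.099 0.15 topmed [0.546 0.09  0.147] topext [0.536 0.085] [0.549 0.096]
scene blue [345, 188, 15, 8, 67] med [0.542 0.042 0.099] z 0.08 0.153 topmed [0.62  0.002 0.179] topext [0.62 0.  ] [0.623 0.002]
scene blue [366, 201, 13, 9, 64] med [0.526 0.118 0.01 ] z 0.006 0.048 topmed [0.557 0.083 0.058] topext [0.553 0.016] [0.634 0.095]
scene blue [250, 207, 8, 7, 45] med [ 0.431 -0.183  0.053] z 0.045 0.055 topmed [ 0.431 -0.183  0.053] topext [ 0.418 -0.191] [ 0.44  -0.173]
scene blue [203, 225, 10, 9, 69] med [ 0.443 -0.308  0.057] z 0.019 0.059 topmed [ 0.443 -0.307  0.057] topext [ 0.428 -0.318] [ 0.454 -0.297]
scene blue [203, 247, 31, 37, 621] med [ 0.567 -0.327  0.057] z 0.044 0.059 topmed [ 0.567 -0.327  0.057] topext [ 0.509 -0.442] [ 1.224 -0.301]
scene blue [154, 248, 10, 9, 78] med [ 0.46  -0.43   0.057] z 0.005 0.059 topmed [ 0.46  -0.43   0.057] topext [ 0.445 -0.44 ] [ 0.469 -0.419]
scene blue [181, 255, 30, 38, 644] med [ 0.566 -0.377  0.057] z 0.01 0.059 topmed [ 0.566 -0.378  0.057] topext [ 0.507 -0.442] [ 1.
[... 8614 characters left out ...]
6 zmed 0.044 [[0.3869999945163727, -0.43299999833106995], [0.6079999804496765, -0.44600000977516174], [0.6169999837875366, -0.2930000126361847], [0.3959999978542328, -0.2800000011920929]]
tray [436, 213, 10, 38, 84] rect [ 0.447 -0.443] [0.027 0.126] 75.4 zmed 0.043 [[0.382999986410141, -0.4410000145435333], [0.5049999952316284, -0.47200000286102295], [0.5120000243186951, -0.44600000977516174], [0.38999998569488525, -0.414000004529953]]
postrail [339, 181, 28, 23, 178] rect [ 0.573 -0.128] [0.082 0.065] 52.2 zmed 0.121 [[0.5220000147819519, -0.14100000262260437], [0.5740000009536743, -0.1809999942779541], [0.6240000128746033, -0.11500000208616257], [0.5730000138282776, -0.07599999755620956]]
```

View pics/c1.png

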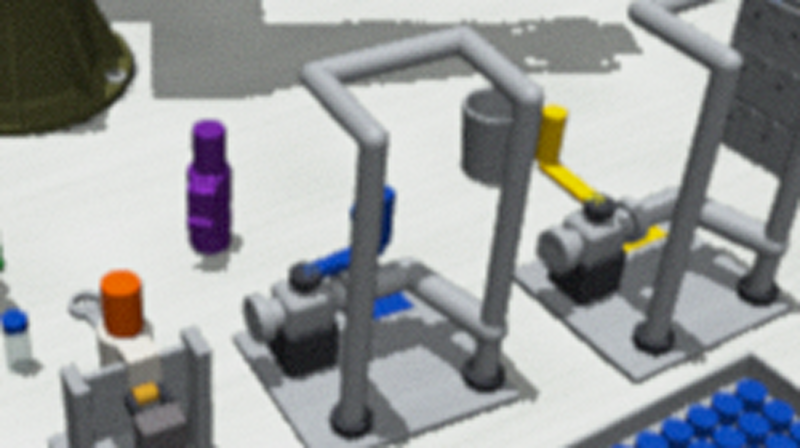

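View pics/c2.png

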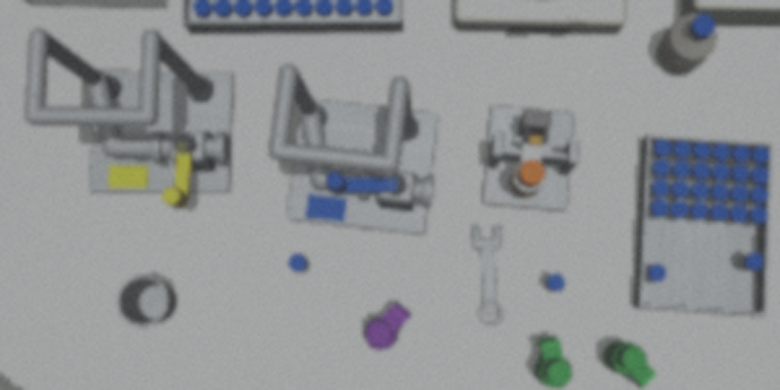

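Crops: the blue knob (375,210 in c1) is nearly under its bar with its lever along the pipe, and the yellow knob (552,135) points across its pipe. The orange cap (122,300) is on the rail, which confirms the choice. Two-view heights match the given sizes: knob tops 0.149, cap top 0.164, vials 0.057. Next I'll plan the approach.

```bash
cat >> h.py <<'E'
from scipy.spatial.transform import Rotation as Ro, Slerp
def lean(yaw,a,flip=False):
    yaw,a=np.radians([yaw,a]);s,c=np.sin(a),np.cos(a)
    M=np.array([[-c,0,s],[0,1,0],[-s,0,-c]])   # tool y = +y, z leans to +x
    R=Ro.from_euler('z',yaw)*Ro.from_matrix(M)
    return R*Ro.from_euler('z',np.pi) if flip else R
def plan(way,g,start=None):
    """way: list of (grasp point, R, nrows); prints rows for linear+slerp motion"""
    o=ctrl.get_obs();p=np.array(o["ee_pos"]);R=Ro.from_euler('xyz',o["eef_rot"])
    rows=[]
    for gp,Rt,n in way:
        pt=np.array(gp)+.0188*Rt.as_matrix()[:,2];sl=Slerp([0,1],Ro.concatenate([R,Rt]));p0=p.copy()
        R0=R
        for i in range(1,n+1):
            q=p0+(pt-p0)*i/n;Q=sl(i/n)
            d=np.r_[R.inv().apply(q-p)/.03,np.degrees((R.inv()*Q).as_rotvec())/10].round(2)
            p=p+R.apply(d[:3]*.03);R=R*Ro.from_rotvec(np.radians(d[3:]*10))
            rows.append(f"{g} "+" ".join(f"{v:g}" for v in d))
    for i in range(0,len(rows),10):print("; ".join(rows[i:i+10]))
def where():
    o=ctrl.get_obs();R=Ro.from_euler('xyz',o["eef_rot"]);print("t",o["time_s"],"grasp",(np.array(o["ee_pos"])+R.apply([0,0,-.0188])).round(4),"z",R.as_matrix()[:,2].round(2),"F",np.round(o["force"],1),"w",round(o["grip_width"],4),"gf",round(o["grip_force"],1),"q",np.round(o["qpos"],2))
E
python3 - <<'E'
from h import *
plan([([.43,.089,.24],lean(-5,45),18),([.467,.092,.205],lean(-5,45),2)],0)
E
```

```text
0 -0.69 -0.55 -0.04 -0.04 -0.25 -0.09; 0 -0.69 -0.56 -0.01 -0.04 -0.25 -0.1; 0 -0.67 -0.57 0.01 -0.04 -0.24 -0.09; 0 -0.67 -0.58 0.04 -0.04 -0.25 -0.1; 0 -0.65 -0.6 0.06 -0.04 -0.25 -0.09; 0 -0.64 -0.6 0.08 -0.04 -0.25 -0.1; 0 -0.63 -0.62 0.11 -0.04 -0.25 -0.09; 0 -0.61 -0.62 0.13 -0.03 -0.24 -0.09; 0 -0.59 -0.64 0.15 -0.04 -0.25 -0.1; 0 -0.58 -0.65 0.18 -0.04 -0.25 -0.09
0 -0.56 -0.66 0.19 -0.04 -0.25 -0.1; 0 -0.54 -0.67 0.21 -0.04 -0.25 -0.09; 0 -0.51 -0.68 0.24 -0.04 -0.24 -0.09; 0 -0.5 -0.69 0.24 -0.04 -0.25 -0.1; 0 -0.47 -0.69 0.27 -0.04 -0.25 -0.09; 0 -0.45 -0.71 0.28 -0.04 -0.25 -0.1; 0 -0.43 -0.72 0.29 -0.04 -0.25 -0.09; 0 -0.4 -0.73 0.31 -0.04 -0.24 -0.09; 0 -0.02 0.1 0.84 0 -0 -0; 0 -0.02 0.11 0.85 0 -0 -0
```

```bash
python3 -m inch '0 -0.69 -0.55 -0.04 -0.04 -0.25 -0.1; 0 -0.69 -0.56 0 -0.04 -0.25 -0.1; 0 -0.67 -0.57 0 -0.04 -0.25 -0.1; 0 -0.67 -0.58 0.04 -0.04 -0.25 -0.1; 0 -0.65 -0.6 0.06 -0.04 -0.25 -0.1; 0 -0.64 -0.6 0.08 -0.04 -0.25 -0.1; 0 -0.63 -0.62 0.1 -0.04 -0.25 -0.1; 0 -0.6 -0.62 0.13 -0.04 -0.25 -0.1; 0 -0.6 -0.64 0.15 -0.04 -0.25 -0.1; 0 -0.58 -0.65 0.18 -0.04 -0.25 -0.1' 12 | tail -3
python3 -m inch '0 -0.55 -0.66 0.2 -0.04 -0.25 -0.1; 0 -0.54 -0.67 0.2 -0.04 -0.25 -0.1; 0 -0.5 -0.68 0.24 -0.04 -0.25 -0.1; 0 -0.5 -0.7 0.24 -0.04 -0.25 -0.1; 0 -0.47 -0.7 0.27 -0.04 -0.25 -0.1; 0 -0.45 -0.7 0.28 -0.04 -0.25 -0.1; 0 -0.43 -0.72 0.3 -0.04 -0.25 -0.1; 0 -0.4 -0.73 0.3 -0.04 -0.25 -0.1; 0 0 0.1 0.5 0 0 0; 0 0 0 0 0 0 0' | tail -3
python3 - <<'E'
from h import *
where();c=camera("wrist");cv2.imwrite("pics/w1.png",c["img"]);p=pts(c);hsv=cv2.cvtColor(c["img"],cv2.COLOR_BGR2HSV)
m=cv2.inRange(hsv,np.array((105,130,50)),np.array((130,255,255)));k,l,s,ce=cv2.connectedComponentsWithStats(m)
for i in range(1,k):
    if s[i,4]>40:
        q=p[l==i];print(s[i],ce[i].round(),np.median(q,0).round(3),q.min(0).round(3),q.max(0).round(3))
        t=q[(q[:,2]>.108)&(q[:,2]<.152)];
        if len(t)>10:print(" knob",np.median(t,0).round(4),np.percentile(t,[2,98],axis=0).round(4).tolist())
E
```

```text
force: [0.3, -0.1, 0.3]
grip_width: 0.047
grip_force: 0.0
force: [-0.6, -0.4, -0.1]
grip_width: 0.0468
grip_force: 0.0
t 2.6 grasp [0.4436 0.0926 0.2303] z [ 0.71 -0.05 -0.7 ] F [-0.6 -0.4 -0.1] w 0.0468 gf 0.0 q [ 0.25 -0.25  2.26 -0.57  0.44 -0.82]
[366  37  11  20 124] [371.  46.] [0.441 0.134 0.053] [0.272 0.105 0.052] [0.451 0.138 0.286]
[318  74  48  23 985] [341.  85.] [0.517 0.112 0.011] [0.272 0.086 0.009] [0.534 0.136 0.286]
[ 260  156   73   58 1369] [305. 177.] [0.528 0.082 0.104] [0.272 0.027 0.042] [0.752 0.105 0.286]
 knob [0.5262 0.0883 0.1385] [[0.5242, 0.0806, 0.1098], [0.5424, 0.0964, 0.1501]]
[  0 162  24  19 206] [  9. 174.] [ 0.593 -0.315  0.057] [ 0.566 -0.341  0.05 ] [ 0.606 -0.302  0.058]
[ 382  216   63   31 1333] [411. 231.] [0.841 0.241 0.043] [0.272 0.105 0.029] [0.924 0.297 0.286]
[370 218  14  22 224] [376. 228.] [0.82  0.173 0.043] [0.446 0.123 0.036] [0.876 0.185 0.216]
[299 221  18  28 288] [308. 234.] [0.846 0.045 0.043] [0.272 0.032 0.036] [0.93  0.105 0.286]
[313 221  16  27 291] [321. 234.] [0.844 0.07  0.043] [0.272 0.057 0.034] [0.928 0.105 0.286]
[328 220  14  28 297] [334. 233.] [0.844 0.096 0.043] [0.272 0.085 0.036] [0.926 0.108 0.286]
[342 220  11  28 253] [347. 233.] [0.846 0.12  0.043] [0.783 0.11  0.038] [0.929 0.131 0.045]
[ 12 261  44  17 217] [ 36. 268.] [ 0.739 -0.355  0.139] [ 0.272 -0.528  0.09 ] [0.851 0.105 0.286]
 knob [ 0.7231 -0.3466  0.1491] [[0.7169, -0.3565, 0.1356], [0.7404, -0.3351, 0.1498]]
[ 61 260  24   5  85] [ 71. 262.] [ 0.841 -0.413  0.091] [ 0.828 -0.441  0.091] [ 0.853 -0.392  0.092]
```

View pics/w1.png

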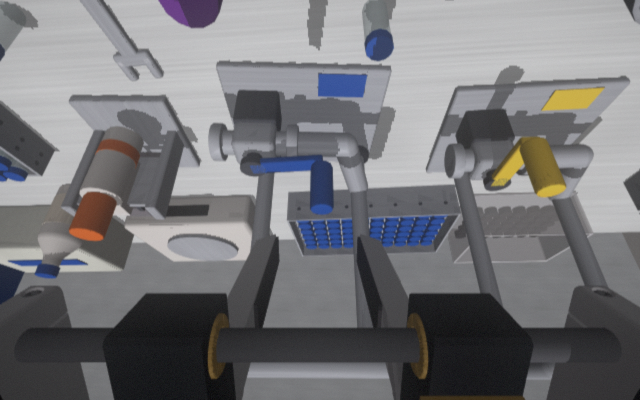

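Wrist view: the blue knob is at (321,187) between the fingers' approach lines. Its front face is at x 0.526, so its axis is at (0.537, 0.0885). The pivot nut is at about (252,163), and the vent nut at about (496,182).

```bash
python3 - <<'E'
from h import *
c=camera("wrist");p=pts(c);hsv=cv2.cvtColor(c["img"],cv2.COLOR_BGR2HSV)
for u,v in((252,162),(496,182)):
    q=p[v-22:v+18,u-22:u+22];hh=hsv[v-22:v+18,u-22:u+22]
    s=(q[...,2]>.1)&(q[...,2]<.125)&(hh[...,1]<110)&(hh[...,2]<110);t=q[s];print(len(t),np.median(t,0).round(4),np.percentile(t,[3,97],axis=0).round(4).tolist())
hy=cv2.inRange(hsv,np.array((22,120,80)),np.array((35,255,255)))>0
t=p[hy&(p[...,2]>.108)&(p[...,2]<.16)];print("vent knob",len(t),np.median(t,0).round(4),np.percentile(t,[3,97],axis=0).round(4).tolist())
ho=cv2.inRange(hsv,np.array((3,140,80)),np.array((18,255,255)))>0
t=p[ho&(p[...,2]>.128)&(p[...,2]<.16)&(p[...,0]<.65)];print("cap side",len(t),np.median(t,0).round(4),np.percentile(t,[3,97],axis=0).round(4).tolist())
t=p[ho&(p[...,2]>.161)&(p[...,0]<.65)];print("cap top",len(t),np.median(t,0).round(4),np.percentile(t,[3,97],axis=0).round(4).tolist())
plan([([.537,.0885,.130],lean(-5,45),6)],0)
E
```

```text
36 [0.5328 0.0163 0.1002] [[0.5267, 0.0097, 0.1], [0.5481, 0.023, 0.1005]]
21 [0.5858 0.2832 0.1002] [[0.5777, 0.266, 0.1], [0.5938, 0.2881, 0.1006]]
vent knob 1457 [0.5058 0.2738 0.1336] [[0.5026, 0.268, 0.1095], [0.5177, 0.2845, 0.15]]
cap side 669 [ 0.5347 -0.1361  0.1443] [[0.5325, -0.1469, 0.1292], [0.5408, -0.129, 0.159]]
cap top 357 [ 0.5432 -0.1392  0.1636] [[0.3532, -0.1528, 0.1615], [0.5583, 0.0748, 0.2831]]
0 0.03 0.01 0.76 0.01 0.01 0.02; 0 0.04 0.02 0.77 0.01 0 0.01; 0 0.03 0.01 0.76 0 0.01 0.02; 0 0.03 0.02 0.77 0.01 0 0.01; 0 0.03 0.02 0.76 0.01 0.01 0.02; 0 0.03 0.01 0.77 0.01 0 0.01
```

```bash
python3 -m inch '0 0.03 0.02 0.77 0 0 0; 0 0.03 0.02 0.77 0 0 0; 0 0.03 0.02 0.77 0 0 0; 0 0.03 0.02 0.77 0 0 0; 0 0.03 0.02 0.77 0 0 0; 0 0.03 0.02 0.77 0 0 0; -1 0 0 0 0 0 0; -1 0 0 0 0 0 0; -1 0 0 0 0 0 0; -1 0 0 0 0 0 0' 10 | tail -4
python3 - <<'E'
from h import *
where();P=np.array([.538,.020])
R=lean(-5,45)
o=ctrl.get_obs();g=np.array(o["ee_pos"])+Ro.from_euler('xyz',o["eef_rot"]).apply([0,0,-.0188])
a0=np.degrees(np.arctan2(g[1]-P[1],g[0]-P[0]));print("ang",a0,"r",np.hypot(*(g[:2]-P)))
r0=np.hypot(*(g[:2]-P))
w=[]
for i,a in enumerate(np.linspace(a0,177,17)[1:]):
    r=r0+(.070-r0)*(i+1)/16;t=np.radians(a);w.append(([P[0]+r*np.cos(t),P[1]+r*np.sin(t),g[2]],R,1))
plan(w,-1)
E
```

```text
eef_rot: [-3.142, 0.779, 3.078]
force: [-0.9, 9.0, -0.7]
grip_width: 0.0217
grip_force: 10.0
t 3.95 grasp [0.5398 0.0886 0.1393] z [ 0.7  -0.04 -0.71] F [-0.9  9.  -0.7] w 0.0217 gf 10.0 q [ 0.17  0.15  2.13 -1.04  0.19 -0.37]
ang 88.51646710466629 r 0.06858487819437202
-1 0.15 -0.03 -0.15 0.09 -0.04 0.1; -1 0.16 -0.04 -0.16 0 0 -0; -1 0.15 -0.06 -0.15 0 0 -0; -1 0.14 -0.09 -0.14 0 0 -0; -1 0.14 -0.1 -0.14 0 0 -0; -1 0.13 -0.12 -0.13 0 0 -0; -1 0.12 -0.14 -0.13 0 0 -0; -1 0.12 -0.15 -0.11 0 0 -0; -1 0.1 -0.17 -0.1 0 0 -0; -1 0.09 -0.19 -0.09 0 0 -0
-1 0.07 -0.19 -0.08 0 0 -0; -1 0.07 -0.21 -0.06 0 0 -0; -1 0.05 -0.21 -0.05 0 0 -0; -1 0.03 -0.22 -0.04 0 0 -0; -1 0.02 -0.22 -0.02 0 0 -0; -1 0 -0.23 -0 0 0 -0
```

```bash
python3 -m inch '-1 0.15 -0.03 -0.15 0 0 0; -1 0.15 -0.04 -0.15 0 0 0; -1 0.15 -0.06 -0.15 0 0 0; -1 0.14 -0.09 -0.14 0 0 0; -1 0.14 -0.1 -0.14 0 0 0' | tail -3;  python3 - <<'E'
from h import *
where()
E
```

```text
force: [-4.8, 19.5, -7.4]
grip_width: 0.0213
grip_force: 10.0
t 4.575 grasp [0.5073 0.0816 0.1395] z [ 0.7  -0.04 -0.71] F [-4.8 19.5 -7.4] w 0.0213 gf 10.0 q [ 0.16  0.07  2.21 -1.04  0.18 -0.37]
```

```bash
python3 -m inch '-1 0.13 -0.06 -0.13 0 0 0; -1 0.13 -0.12 -0.13 0 0 0; -1 0.12 -0.14 -0.12 0 0 0; -1 0.1 -0.17 -0.1 0 0 0; -1 0.09 -0.19 -0.09 0 0 0' | tail -3;  python3 - <<'E'
from h import *
where()
E
```

```text
force: [-9.3, 13.8, 2.9]
grip_width: 0.023
grip_force: 6.7
t 5.2 grasp [0.4816 0.0626 0.1398] z [ 0.7  -0.04 -0.71] F [-9.3 13.8  2.9] w 0.023 gf 6.7 q [ 0.12  0.01  2.28 -0.97  0.15 -0.47]
```

```bash
python3 -m inch '-1 0.1 -0.2 -0.1 0 0 0; -1 0.08 -0.2 -0.08 0 0 0; -1 0.06 -0.22 -0.06 0 0 0; -1 0.04 -0.22 -0.04 0 0 0; -1 0.02 -0.22 -0.02 0 0 0; -1 0 -0.22 0 0 0 0; -1 0 -0.1 0 0 0 0' | tail -3;  python3 - <<'E'
from h import *
where()
E
```

```text
force: [-4.3, 20.0, 1.3]
grip_width: 0.0299
grip_force: 10.0
t 6.075 grasp [0.4674 0.0213 0.1412] z [ 0.7  -0.04 -0.71] F [-4.3 20.   1.3] w 0.0299 gf 10.0 q [-0.01 -0.05  2.33 -0.41  0.09 -1.13]
```

```bash
python3 -m inch '0.3 0 0 0 0 0 0; 0.3 0 0 0 0 0 0; 0.3 0 0 -0.8 0 0 0; 0.3 0 0 -0.8 0 0 0; 0.3 0 0 -0.8 0 0 0; 0.3 0 0 -0.8 0 0 0' | tail -3;  python3 - <<'E'
from h import *
where()
for n in("wrist","top"):
    c=camera(n);p=pts(c);hsv=cv2.cvtColor(c["img"],cv2.COLOR_BGR2HSV)
    if n=="wrist":cv2.imwrite("pics/w2.png",c["img"])
    hb=cv2.inRange(hsv,np.array((105,130,50)),np.array((130,255,255)))>0
    for nm,lo,hi in(("knob",.108,.155),("lever",.09,.106)):
        t=p[hb&(p[...,2]>lo)&(p[...,2]<hi)&(p[...,0]<.6)&(p[...,0]>.4)&(abs(p[...,1]-.05)<.1)]
        if len(t):print(n,nm,len(t),np.median(t,0).round(4),np.percentile(t,[3,97],axis=0).round(4).tolist())
E
```

```text
force: [-0.0, -0.5, 0.1]
grip_width: 0.0615
grip_force: 0.0
t 6.825 grasp [0.4    0.0247 0.2099] z [ 0.7  -0.05 -0.71] F [-0.  -0.5  0.1] w 0.0615 gf 0.0 q [-0.   -0.4   2.4  -0.13  0.38 -1.41]
wrist knob 305 [0.4634 0.0257 0.1493] [[0.4573, 0.0173, 0.1185], [0.475, 0.0335, 0.1502]]
top knob 25 [0.4683 0.027  0.1506] [[0.462, 0.0211, 0.1461], [0.4771, 0.0331, 0.1532]]
top lever 50 [0.5039 0.0252 0.0992] [[0.4846, 0.0176, 0.0956], [0.5211, 0.0303, 0.1044]]
```

View pics/w2.png

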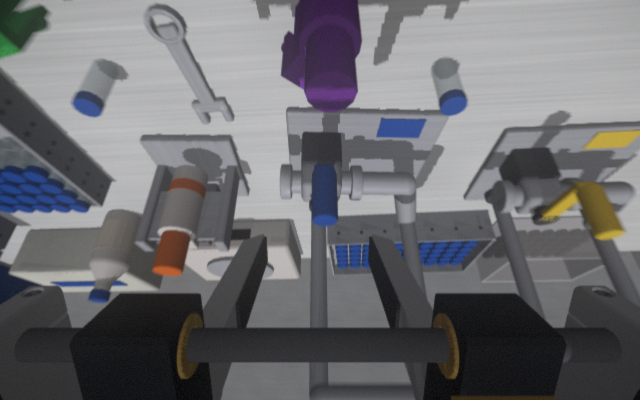

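The wrist view shows the blue handle pointing across its pipe. Its knob at (323,195) lies at (0.468, 0.0265), which is the predicted closed stop. The vent is next, with less lean to stay clear of the joint 4 limit.

```bash
python3 - <<'E'
from h import *
R=lean(4,33)
plan([([.457,.277,.22],R,10),([.5135,.277,.135],R,5)],0)
E
```

```text
0 -0.1 0.86 0.07 -0.05 0.12 -0.06; 0 -0.12 0.85 0.08 -0.05 0.11 -0.06; 0 -0.12 0.85 0.08 -0.05 0.12 -0.06; 0 -0.13 0.85 0.08 -0.05 0.11 -0.06; 0 -0.15 0.85 0.09 -0.05 0.12 -0.06; 0 -0.16 0.85 0.09 -0.04 0.12 -0.06; 0 -0.16 0.84 0.1 -0.05 0.11 -0.06; 0 -0.18 0.84 0.1 -0.05 0.12 -0.06; 0 -0.19 0.84 0.11 -0.05 0.11 -0.06; 0 -0.2 0.83 0.1 -0.05 0.12 -0.06
0 -0.01 -0.03 0.68 -0 0 -0; 0 -0 -0.02 0.68 -0 0 -0; 0 -0.01 -0.03 0.68 -0 0 -0; 0 -0 -0.02 0.68 -0 0 -0; 0 -0.01 -0.03 0.68 -0 0 -0
```

```bash
python3 -m inch '0 -0.1 0.86 0.07 -0.05 0.12 -0.06; 0 -0.12 0.85 0.08 -0.05 0.11 -0.06; 0 -0.12 0.85 0.08 -0.05 0.12 -0.06; 0 -0.13 0.85 0.08 -0.05 0.11 -0.06; 0 -0.15 0.85 0.09 -0.05 0.12 -0.06; 0 -0.16 0.85 0.09 -0.04 0.12 -0.06; 0 -0.16 0.84 0.1 -0.05 0.11 -0.06; 0 -0.18 0.84 0.1 -0.05 0.12 -0.06; 0 -0.2 0.84 0.1 -0.05 0.11 -0.06; 0 -0.2 0.83 0.1 -0.05 0.12 -0.06' 12 | tail -1
python3 - <<'E'
from h import *
where()
c=camera("wrist");p=pts(c);hsv=cv2.cvtColor(c["img"],cv2.COLOR_BGR2HSV)
hb=cv2.inRange(hsv,np.array((22,120,70)),np.array((35,255,255)))>0
for nm,lo,hi in(("knob",.108,.145),("ktop",.147,.155),("lever",.09,.104)):
    t=p[hb&(p[...,2]>lo)&(p[...,2]<hi)&(p[...,0]<.65)&(p[...,0]>.4)&(abs(p[...,1]-.28)<.1)]
    if len(t):print(nm,len(t),np.median(t,0).round(4),np.percentile(t,[3,97],axis=0).round(4).tolist())
plan([([.5135,.277,.135],lean(4,33),5)],0)
E
```

```text
grip_force: 0.0
t 8.175 grasp [0.4579 0.278  0.2173] z [ 0.54  0.04 -0.84] F [-0.  -1.   0.9] w 0.0468 gf 0.0 q [ 0.61  0.06  1.92 -0.44  0.71 -0.76]
knob 468 [0.504  0.2804 0.1282] [[0.5024, 0.2733, 0.1093], [0.509, 0.2883, 0.1441]]
ktop 305 [0.5113 0.2797 0.1495] [[0.5041, 0.2715, 0.1475], [0.5214, 0.2878, 0.1503]]
lever 10 [0.5066 0.2853 0.1026] [[0.5043, 0.2821, 0.0999], [0.5928, 0.287, 0.1039]]
0 -0.01 -0.05 0.66 0 -0.01 0; 0 -0.01 -0.04 0.66 0 -0 0; 0 -0 -0.05 0.66 0.01 -0.01 0; 0 -0.01 -0.04 0.66 -0 -0 0; 0 -0.01 -0.05 0.66 -0 -0.01 0
```

```bash
python3 -m inch '0 0 -0.02 0.66 0 0 0; 0 0 -0.02 0.66 0 0 0; 0 0 -0.02 0.66 0 0 0; 0 0 -0.02 0.66 0 0 0; 0 0 -0.02 0.66 0 0 0; -1 0 0 0 0 0 0; -1 0 0 0 0 0 0; -1 0 0 0 0 0 0' 12 | tail -2
python3 - <<'E'
from h import *
where();P=np.array([.583,.279])
o=ctrl.get_obs();Rn=Ro.from_euler('xyz',o["eef_rot"]);g=np.array(o["ee_pos"])+Rn.apply([0,0,-.0188])
d=g[:2]-P;r0=np.hypot(*d);a0=np.degrees(np.arctan2(d[1],d[0]))%360;print("ang",a0,"r",r0)
w=[]
for a in np.linspace(a0,89,17)[1:]:
    t=np.radians(a);w.append(([P[0]+.07*np.cos(t),P[1]+.07*np.sin(t),g[2]],Rn,1))
plan(w,-1)
E
```

```text
grip_width: 0.0213
grip_force: 12.0
t 9.225 grasp [0.511  0.2779 0.1359] z [ 0.54  0.04 -0.84] F [-1.1  1.3 -0.2] w 0.0213 gf 12.0 q [ 0.54  0.26  1.9  -0.52  0.52 -0.7 ]
ang 180.91218886636761 r 0.07198650807566934
-1 -0.08 0.23 0.05 0 0 0; -1 -0.04 0.23 0.03 0 0 0; -1 -0.05 0.22 0.03 0 0 0; -1 -0.08 0.22 0.05 0 0 0; -1 -0.1 0.2 0.06 0 0 0; -1 -0.11 0.19 0.08 0 0 0; -1 -0.12 0.18 0.08 0 0 0; -1 -0.15 0.16 0.09 0 0 0; -1 -0.15 0.15 0.1 0 0 0; -1 -0.17 0.12 0.11 0 0 0
-1 -0.17 0.11 0.11 0 0 0; -1 -0.19 0.08 0.12 0 0 0; -1 -0.19 0.06 0.12 0 0 0; -1 -0.19 0.04 0.13 0 0 0; -1 -0.2 0.01 0.12 0 0 0; -1 -0.19 -0 0.13 0 0 0
```

```bash
python3 -m inch '-1 -0.03 0.23 0.02 0 0 0; -1 -0.03 0.23 0.02 0 0 0; -1 -0.05 0.22 0.03 0 0 0; -1 -0.08 0.22 0.05 0 0 0; -1 -0.1 0.2 0.06 0 0 0; -1 -0.11 0.19 0.08 0 0 0; -1 -0.12 0.18 0.08 0 0 0; -1 -0.15 0.16 0.09 0 0 0' | tail -3; python3 - <<'E'
from h import *
where()
E
```

```text
force: [-2.9, -5.5, 3.3]
grip_width: 0.0215
grip_force: 12.0
t 10.225 grasp [0.5316 0.3279 0.1358] z [ 0.54  0.04 -0.84] F [-2.9 -5.5  3.3] w 0.0215 gf 12.0 q [ 0.61  0.36  1.77 -0.53  0.58 -0.64]
```

```bash
python3 -m inch '-1 -0.15 0.15 0.1 0 0 0; -1 -0.17 0.12 0.11 0 0 0; -1 -0.17 0.1 0.11 0 0 0; -1 -0.19 0.08 0.12 0 0 0; -1 -0.19 0.05 0.12 0 0 0; -1 -0.19 0.03 0.12 0 0 0; -1 -0.2 0 0.13 0 0 0; -1 -0.2 -0.02 0.13 0 0 0; -1 -0.1 -0.02 0.06 0 0 0' | tail -3; python3 - <<'E'
from h import *
where()
E
```

```text
force: [-17.9, 2.2, 7.7]
grip_width: 0.0215
grip_force: 12.0
t 11.35 grasp [0.5853 0.3474 0.136 ] z [ 0.54  0.04 -0.84] F [-17.9   2.2   7.7] w 0.0215 gf 12.0 q [ 0.58  0.46  1.61 -0.48  0.61 -0.73]
```

```bash
python3 -m inch '0 0 0 0 0 0 0; 0 0 0 0 0 0 0; 0 0 0 -0.8 0 0 0; 0 0 0 -0.8 0 0 0; 0 0 0 -0.8 0 0 0; 0 0 0 -0.8 0 0 0' | tail -1; python3 - <<'E'
from h import *
where()
for n in("wrist","top"):
    c=camera(n);p=pts(c);hsv=cv2.cvtColor(c["img"],cv2.COLOR_BGR2HSV)
    hb=cv2.inRange(hsv,np.array((22,120,70)),np.array((35,255,255)))>0
    for nm,lo,hi in(("knob",.108,.145),("ktop",.147,.155),("lever",.09,.104)):
        t=p[hb&(p[...,2]>lo)&(p[...,2]<hi)&(p[...,0]<.65)&(p[...,0]>.4)&(abs(p[...,1]-.32)<.12)]
        if len(t):print(n,nm,len(t),np.median(t,0).round(4),np.percentile(t,[3,97],axis=0).round(4).tolist())
    hb=cv2.inRange(hsv,np.array((105,130,50)),np.array((130,255,255)))>0
    t=p[hb&(p[...,2]>.147)&(p[...,2]<.155)&(p[...,0]<.6)&(p[...,0]>.4)&(abs(p[...,1]-.05)<.1)]
    if len(t):print(n,"blue",np.median(t,0).round(4))
R=lean(-3,0)
plan([([.43,.10,.26],R,11),([.546,-.138,.25],R,9)],0.6)
E
```

```text
grip_force: 0.0
t 12.1 grasp [0.5337 0.3428 0.217 ] z [ 0.54  0.04 -0.84] F [0.4 0.  0.2] w 0.0469 gf 0.0 q [ 0.63  0.28  1.67 -0.44  0.75 -0.76]
wrist knob 642 [0.5735 0.3456 0.1278] [[0.5719, 0.3372, 0.1091], [0.5782, 0.3544, 0.1438]]
wrist ktop 358 [0.5805 0.3467 0.1495] [[0.5728, 0.3377, 0.1473], [0.5906, 0.3556, 0.1505]]
wrist lever 1131 [0.5805 0.3106 0.0995] [[0.5739, 0.2785, 0.0962], [0.5908, 0.3415, 0.1008]]
top knob 2 [0.5752 0.3434 0.1419] [[0.5737, 0.342, 0.1416], [0.5766, 0.3448, 0.1421]]
top ktop 23 [0.5807 0.348  0.1508] [[0.5739, 0.3416, 0.1484], [0.5875, 0.3549, 0.1536]]
top lever 69 [0.5819 0.3135 0.0993] [[0.577, 0.2872, 0.0947], [0.5881, 0.3405, 0.1034]]
top blue [0.468  0.0272 0.1497]
0.6 0.27 -0.71 -0.31 0.02 0.3 0.06; 0.6 0.28 -0.72 -0.3 0.02 0.3 0.06; 0.6 0.28 -0.72 -0.28 0.02 0.3 0.06; 0.6 0.29 -0.73 -0.27 0.02 0.3 0.07; 0.6 0.3 -0.73 -0.24 0.02 0.3 0.06; 0.6 0.3 -0.73 -0.23 0.02 0.3 0.06; 0.6 0.3 -0.74 -0.21 0.02 0.29 0.06; 0.6 0.31 -0.74 -0.19 0.02 0.3 0.06; 0.6 0.31 -0.75 -0.17 0.02 0.3 0.06; 0.6 0.31 -0.75 -0.15 0.02 0.3 0.06
0.6 0.31 -0.75 -0.14 0.01 0.3 0.06; 0.6 -0.47 -0.86 0.04 0 0 0; 0.6 -0.48 -0.86 0.03 0 0 0; 0.6 -0.47 -0.86 0.04 0 0 0; 0.6 -0.48 -0.85 0.04 0 0 0; 0.6 -0.47 -0.86 0.03 0 0 0; 0.6 -0.48 -0.86 0.04 0 0 0; 0.6 -0.47 -0.86 0.04 0 0 0; 0.6 -0.48 -0.86 0.03 0 0 0; 0.6 -0.47 -0.86 0.04 0 0 0
```

Both handles check out: the yellow knob at (0.581, 0.347) is along its pipe, and the blue one is still closed. Now I'll move over the filter.

```bash
python3 -m inch '0.6 0.27 -0.71 -0.31 0.02 0.3 0.06; 0.6 0.28 -0.72 -0.3 0.02 0.3 0.06; 0.6 0.28 -0.72 -0.28 0.02 0.3 0.06; 0.6 0.29 -0.73 -0.27 0.02 0.3 0.06; 0.6 0.3 -0.73 -0.24 0.02 0.3 0.06; 0.6 0.3 -0.73 -0.23 0.02 0.3 0.06; 0.6 0.3 -0.74 -0.21 0.02 0.3 0.06; 0.6 0.31 -0.74 -0.19 0.02 0.3 0.06; 0.6 0.31 -0.75 -0.17 0.02 0.3 0.06; 0.6 0.31 -0.75 -0.15 0.02 0.3 0.06' | tail -1
python3 -m inch '0.6 0.31 -0.75 -0.14 0 0.3 0.06; 0.6 -0.47 -0.86 0.04 0 0 0; 0.6 -0.47 -0.86 0.04 0 0 0; 0.6 -0.47 -0.86 0.04 0 0 0; 0.6 -0.47 -0.86 0.04 0 0 0; 0.6 -0.47 -0.86 0.04 0 0 0; 0.6 -0.47 -0.86 0.04 0 0 0; 0.6 -0.47 -0.86 0.04 0 0 0; 0.6 -0.3 -0.8 0 0 0 0; 0.6 0 0 0 0 0 0' | tail -1
python3 - <<'E'
from h import *
where()
c=camera("wrist");cv2.imwrite("pics/w3.png",c["img"]);p=pts(c);hsv=cv2.cvtColor(c["img"],cv2.COLOR_BGR2HSV)
ho=cv2.inRange(hsv,np.array((3,140,70)),np.array((18,255,255)))>0
for lo,hi in((.16,.17),(.126,.158)):
    t=p[ho&(p[...,2]>lo)&(p[...,2]<hi)&(p[...,0]<.65)]
    if len(t):print(len(t),np.median(t,0).round(4),np.percentile(t,[2,98],axis=0).round(4).tolist())
hb=cv2.inRange(hsv,np.array((105,130,50)),np.array((130,255,255)))
k,l,s,ce=cv2.connectedComponentsWithStats(hb)
for i in range(1,k):
    t=p[l==i];m=np.median(t,0)
    if s[i,4]>60 and m[0]<.52 and m[1]<-.2:print("vial",ce[i].round(),m.round(3),t.min(0).round(3)[:2],t.max(0).round(3)[:2])
m=((p[...,2]>.042)&(p[...,2]<.048)&(p[...,1]<-.25)&(p[...,0]<.65)&(p[...,0]>.35)&(p[...,1]>-.47)&(hb==0))
r=cv2.minAreaRect(p[m][:,:2].astype(np.float32));print("tray",m.sum(),r,cv2.boxPoints(r).round(3).tolist())
E
```

```text
grip_force: 0.0
grip_force: 0.0
t 14.7 grasp [ 0.5277 -0.1116  0.2486] z [-0.01 -0.   -1.  ] F [ 0.6  0.5 -0.3] w 0.0755 gf 0.0 q [-0.28  0.26  1.51 -0.    1.37 -1.79]
838 [ 0.5467 -0.1414  0.164 ] [[0.5348, -0.1538, 0.1626], [0.5589, -0.1289, 0.1653]]
vial [128. 112.] [ 0.438 -0.307  0.058] [ 0.428 -0.318] [ 0.449 -0.297]
vial [ 18. 134.] [ 0.455 -0.428  0.058] [ 0.444 -0.44 ] [ 0.465 -0.108]
vial [ 28. 188.] [ 0.513 -0.435  0.058] [ 0.503 -0.451] [ 0.528 -0.424]
vial [ 50. 188.] [ 0.514 -0.411  0.058] [ 0.447 -0.451] [ 0.531 -0.108]
vial [ 84. 188.] [ 0.517 -0.375  0.058] [ 0.447 -0.405] [ 0.535 -0.108]
vial [117. 188.] [ 0.519 -0.335  0.058] [ 0.447 -0.36 ] [ 0.537 -0.108]
vial [139. 188.] [ 0.52  -0.311  0.058] [ 0.447 -0.337] [ 0.539 -0.108]
tray 3146 ((0.4780946671962738, -0.3585077226161957), (0.18918780982494354, 0.2678705155849457), 86.53860473632812) [[0.33899998664855957, -0.4449999928474426], [0.6060000061988831, -0.460999995470047], [0.6169999837875366, -0.2720000147819519], [0.3499999940395355, -0.25600001215934753]]
```

View pics/w3.png

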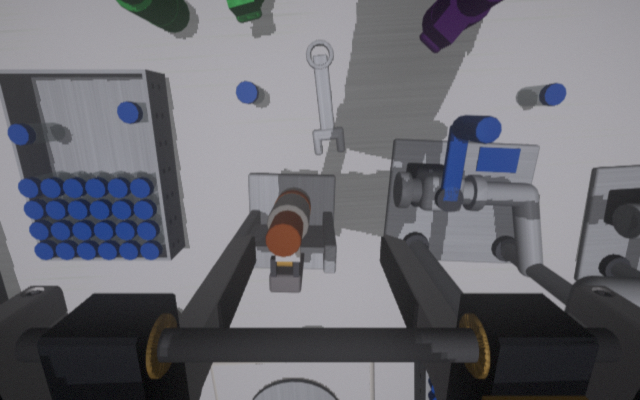

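Wrist view: the cap top at (285,238) gives its centre at (0.547, -0.141). The tray's empty half (95,115) lies between vial a (130,112) and vial b (18,134). The green (155,10), (245,5) and purple (455,20) look-alikes are clear of the path.

```bash
python3 - <<'E'
from h import *
R=lean(-3,0)
plan([([.547,-.141,.22],R,2),([.547,-.141,.147],R,4)],0.6)
E
```

```text
0.6 -0.36 -0.49 0.48 -0 -0.02 0; 0.6 -0.35 -0.48 0.48 -0 -0.01 0; 0.6 -0 -0 0.61 -0 -0 0; 0.6 -0 -0 0.61 -0 -0 0; 0.6 -0 -0 0.6 -0 -0 0; 0.6 -0 -0 0.61 -0 -0 0
```

```bash
python3 -m inch '0.6 -0.36 -0.49 0.48 0 -0.02 0; 0.6 -0.35 -0.48 0.48 0 -0.01 0; 0.6 0 0 0.6 0 0 0; 0.6 0 0 0.6 0 0 0; 0.6 0 0 0.6 0 0 0; 0.6 0 0 0.6 0 0 0; 0.6 0 0 0 0 0 0' | tail -1
python3 -c "from h import *;where()"
python3 -m inch '-1 0 0 0 0 0 0; -1 0 0 0 0 0 0; -1 0 0 0 0 0 0; -1 0 0 0 0 0 0; -1 0 0 0 0 0 0' 40 | tail -3
python3 -c "from h import *;where()"
```

```text
grip_force: 0.0
t 15.625 grasp [ 0.5467 -0.1403  0.1474] z [-0.  0. -1.] F [-0.5 -0.1  0.4] w 0.0746 gf 0.0 q [-0.32  0.41  1.57 -0.    1.17 -1.84]
force: [0.8, -0.5, 0.5]
grip_width: 0.0296
grip_force: 40.0
t 16.25 grasp [ 0.5473 -0.1406  0.1492] z [ 0. -0. -1.] F [ 0.8 -0.5  0.5] w 0.0296 gf 40.0 q [-0.32  0.4   1.56 -0.    1.17 -1.84]
```

```bash
python3 -m inch '-1 0 0 -0.15 0 0 0; -1 0 0 -0.15 0 0 0; -1 0 0 -0.15 0 0 0; -1 0 0 -0.2 0 0 0; -1 0 0 -0.2 0 0 0; -1 0 0 -0.3 0 0 0; -1 0 0 -0.4 0 0 0; -1 0 0 -0.4 0 0 0; -1 0 0 -0.4 0 0 0; -1 0 0 0 0 0 0' | tail -3
python3 - <<'E'
from h import *
where()
R=lean(-3,0)
plan([([.449,-.362,.225],R,14)],-1)
c=camera("wrist");cv2.imwrite("pics/w4.png",c["img"])
E
```

```text
force: [-0.1, 0.2, -1.2]
grip_width: 0.0294
grip_force: 40.0
t 17.5 grasp [ 0.5475 -0.1405  0.2207] z [ 0. -0. -1.] F [-0.1  0.2 -1.2] w 0.0294 gf 40.0 q [-0.32  0.34  1.48 -0.    1.32 -1.84]
-1 0.21 -0.54 -0.01 -0 0 0; -1 0.21 -0.54 -0.01 -0 0 0; -1 0.2 -0.54 -0.01 -0 0 0; -1 0.21 -0.53 -0.01 -0 0 0; -1 0.21 -0.54 -0.01 -0 0.01 0; -1 0.21 -0.54 -0.01 -0 -0 0; -1 0.2 -0.54 -0.01 -0 -0 0.01; -1 0.21 -0.54 -0.01 -0 -0 -0; -1 0.21 -0.54 -0.01 -0 -0 -0; -1 0.2 -0.54 -0.01 -0 0 -0
-1 0.21 -0.53 -0.01 -0 0 -0; -1 0.21 -0.54 -0.01 -0 0 -0; -1 0.2 -0.54 -0.01 -0.01 0 -0; -1 0.21 -0.54 -0.01 0 0.01 0
```

View pics/w4.png

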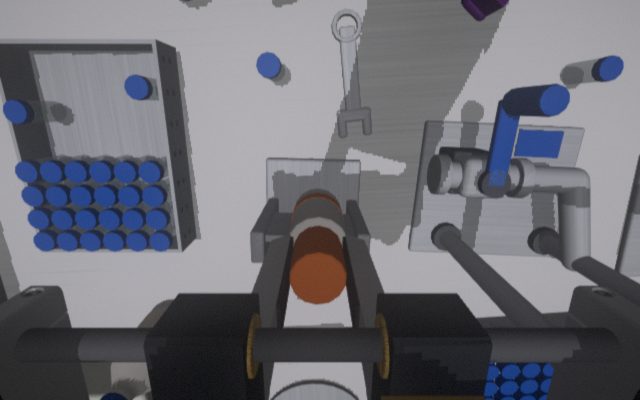

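The wrist view shows the filter held upright at (318,250), clear above the rail. The tray and vials are undisturbed. I'll carry it over.

```bash
python3 -m inch '-1 0.2 -0.54 0 0 0 0; -1 0.21 -0.54 0 0 0 0; -1 0.2 -0.54 0 0 0 0; -1 0.21 -0.54 0 0 0 0; -1 0.21 -0.54 0 0 0 0; -1 0.2 -0.54 0 0 0 0; -1 0.21 -0.54 0 0 0 0; -1 0.21 -0.54 0 0 0 0; -1 0.2 -0.54 0 0 0 0; -1 0.21 -0.54 0 0 0 0' | tail -1
python3 -m inch '-1 0.21 -0.54 0 0 0 0; -1 0.21 -0.54 0 0 0 0; -1 0.2 -0.54 0 0 0 0; -1 0.21 -0.54 0 0 0 0; -1 0 0 0 0 0 0' | tail -1
python3 - <<'E'
from h import *
where()
c=camera("wrist");cv2.imwrite("pics/w5.png",c["img"]);p=pts(c);hsv=cv2.cvtColor(c["img"],cv2.COLOR_BGR2HSV)
hb=cv2.inRange(hsv,np.array((105,130,50)),np.array((130,255,255)))
k,l,s,ce=cv2.connectedComponentsWithStats(hb)
for i in range(1,k):
    t=p[l==i];m=np.median(t,0)
    if s[i,4]>60 and m[0]<.54 and m[1]<-.2:print("vial",ce[i].round(),m.round(3))
# tray rim heights per wall
z=p[...,2];b=(z>.041)&(z<.049)&(hb==0)
x,y=p[...,0],p[...,1]
for nm,m in dict(near=b&(abs(y+.36)<.05)&(x<.42)&(x>.34),left=b&(abs(x-.42)<.03)&(y>-.30)&(y<-.26),right=b&(abs(x-.42)<.03)&(y<-.41)&(y>-.47)).items():
    if m.sum():print(nm,m.sum(),np.median(p[m],0).round(4),np.percentile(p[m],[5,95],axis=0).round(3).tolist())
E
```

```text
grip_force: 40.0
grip_force: 40.0
t 19.425 grasp [ 0.4485 -0.3636  0.2194] z [ 0. -0. -1.] F [-0.  -0.5 -1.8] w 0.0294 gf 40.0 q [-0.74  0.36  1.45  0.    1.33 -2.26]
vial [ 4. 15.] [ 0.286 -0.599  0.099]
vial [ 9. 49.] [ 0.309 -0.603  0.099]
vial [13. 83.] [ 0.335 -0.607  0.099]
vial [ 18. 115.] [ 0.36  -0.61   0.099]
vial [373. 178.] [ 0.437 -0.307  0.058]
vial [254. 200.] [ 0.454 -0.43   0.058]
vial [255. 252.] [ 0.513 -0.436  0.058]
vial [373. 251.] [ 0.518 -0.307  0.058]
vial [253. 272.] [ 0.537 -0.44   0.058]
vial [ 15. 280.] [ 0.484 -0.603  0.154]
vial [ 47. 278.] [ 0.482 -0.576  0.154]
near 492 [ 0.3932 -0.3598  0.0447] [[0.39, -0.405, 0.043], [0.396, -0.315, 0.046]]
left 285 [ 0.4169 -0.2914  0.0447] [[0.395, -0.297, 0.042], [0.447, -0.289, 0.046]]
right 368 [ 0.4133 -0.4455  0.0447] [[0.391, -0.449, 0.042], [0.447, -0.417, 0.046]]
```

View pics/w5.png

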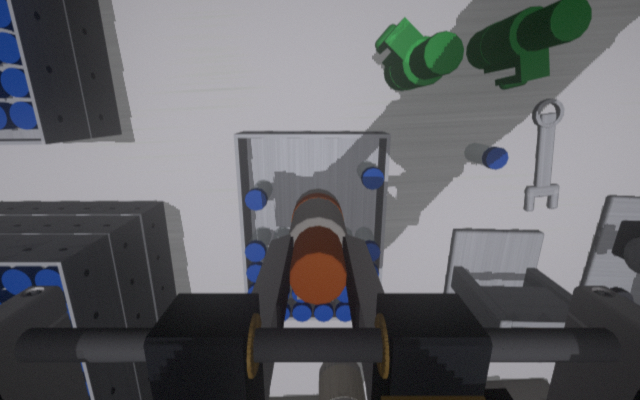

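Wrist view: the filter at (318,265) is centred between vial b (254,200) and vial a (373,178), with the near wall at row 134. The rims and vial rows put the bay at (0.450, -0.367), so I'll shift 3.5 mm and lower.

```bash
python3 -m inch '-1 0 -0.12 0.4 0 0 0; -1 0 0 0.5 0 0 0; -1 0 0 0.5 0 0 0; -1 0 0 0.5 0 0 0; -1 0 0 0.4 0 0 0; -1 0 0 0.4 0 0 0; -1 0 0 0.3 0 0 0; -1 0 0 0.2 0 0 0; -1 0 0 0.1 0 0 0; -1 0 0 0 0 0 0' | tail -1
python3 -c "from h import *;where()"
```

```text
grip_force: 40.0
t 20.725 grasp [ 0.449  -0.3662  0.1206] z [ 0. -0. -1.] F [ 0.5  0.4 -1.8] w 0.0295 gf 40.0 q [-0.75  0.47  1.55  0.    1.13 -2.27]
```

```bash
python3 -m inch '-1 0 0 0.08 0 0 0; -1 0 0 0.06 0 0 0; -1 0 0 0.04 0 0 0; -1 0 0 0.02 0 0 0; -1 0 0 0 0 0 0' | tail -1
python3 -c "from h import *;where()"
```

```text
grip_force: 40.0
t 21.35 grasp [ 0.449  -0.3662  0.1145] z [ 0. -0. -1.] F [ 0.2 -0.1 -2. ] w 0.0294 gf 40.0 q [-0.75  0.47  1.55  0.    1.12 -2.27]
```

```bash
python3 -m inch '-1 0 0 0.03 0 0 0; -1 0 0 0 0 0 0' | tail -1
python3 -c "from h import *;where()"
python3 -m inch '-1 0 0 0.03 0 0 0; -1 0 0 0 0 0 0' | tail -1
python3 -c "from h import *;where()"
```

```text
grip_force: 40.0
t 21.6 grasp [ 0.4492 -0.3663  0.1141] z [ 0. -0. -1.] F [0.8 1.5 3.8] w 0.0294 gf 40.0 q [-0.75  0.47  1.55  0.    1.12 -2.27]
grip_force: 40.0
t 21.85 grasp [ 0.4495 -0.3664  0.114 ] z [ 0. -0. -1.] F [ 0.3  2.5 10.8] w 0.0293 gf 40.0 q [-0.75  0.47  1.55  0.    1.11 -2.27]
```

```bash
python3 -m inch '-1 0 0 -0.03 0 0 0; -0.3 0 0 0 0 0 0; -0.2 0 0 0 0 0 0; 0 0 0 0 0 0 0; 0.2 0 0 0 0 0 0; 0.2 0 0 -0.3 0 0 0; 0.2 0 0 -0.7 0 0 0; 0.2 0 0 -0.9 0 0 0; 0.2 0 0 -0.9 0 0 0; 0.2 0 0 -0.6 0 0 0' 5 | tail -1
python3 -m inch '0.2 0.8 0.3 -0.3 0 0 0; 0.2 0.8 0.3 -0.3 0 0 0; 0.2 0.8 0.3 -0.3 0 0 0; 0.2 0.6 0.3 -0.3 0 0 0; 0.2 0 0 0 0 0 0' | tail -1
python3 - <<'E'
from h import *
where()
c=camera("wrist");s=camera("scene");t=camera("top")
a=cv2.resize(s["img"],(480,300));b=cv2.resize(t["img"][110:290,150:460],(480,279));w=cv2.resize(c["img"],(320,200))
im=np.zeros((579,800,3),np.uint8);im[:300,:480]=a;im[300:,:480]=b;im[:200,480:]=w;cv2.imwrite("pics/f.png",im)
for n,cc in dict(wrist=c,top=t).items():
    p=pts(cc);hsv=cv2.cvtColor(cc["img"],cv2.COLOR_BGR2HSV)
    ho=cv2.inRange(hsv,np.array((3,140,70)),np.array((18,255,255)))>0
    q=p[ho&(p[...,2]>.11)&(p[...,2]<.14)&(p[...,1]<-.2)]
    if len(q):print(n,"cap",len(q),np.median(q,0).round(4),q[:,2].max())
    hb=cv2.inRange(hsv,np.array((105,130,50)),np.array((130,255,255)))
    k,l,st,ce=cv2.connectedComponentsWithStats(hb)
    for i in range(1,k):
        m=np.median(p[l==i],0)
        if st[i,4]>14 and .4<m[0]<.48 and -.5<m[1]<.2:print(n,"blue",m.round(3))
    hy=cv2.inRange(hsv,np.array((22,120,70)),np.array((35,255,255)))>0
    q=p[hy&(p[...,2]>.147)&(p[...,2]<.155)&(p[...,1]>.2)&(p[...,1]<.4)]
    if len(q):print(n,"yel",np.median(q,0).round(3))
E
```

```text
grip_force: 0.0
grip_force: 0.0
t 23.725 grasp [ 0.3605 -0.3256  0.2525] z [ 0. -0. -1.] F [-0.2  0.3 -0. ] w 0.0562 gf 0.0 q [-0.81  0.13  1.66  0.    1.35 -2.33]
wrist cap 583 [ 0.4508 -0.3669  0.1288] 0.13059713405468615
wrist blue [ 0.424 -0.182  0.054]
wrist blue [ 0.437 -0.307  0.058]
wrist blue [ 0.451 -0.435  0.058]
top cap 51 [ 0.4516 -0.3633  0.1285] 0.13571129576554952
top blue [0.441 0.143 0.056]
top blue [ 0.454 -0.424  0.057]
top blue [ 0.437 -0.303  0.057]
top blue [ 0.424 -0.177  0.053]
top yel [0.582 0.348 0.15 ]
```

View pics/f.png

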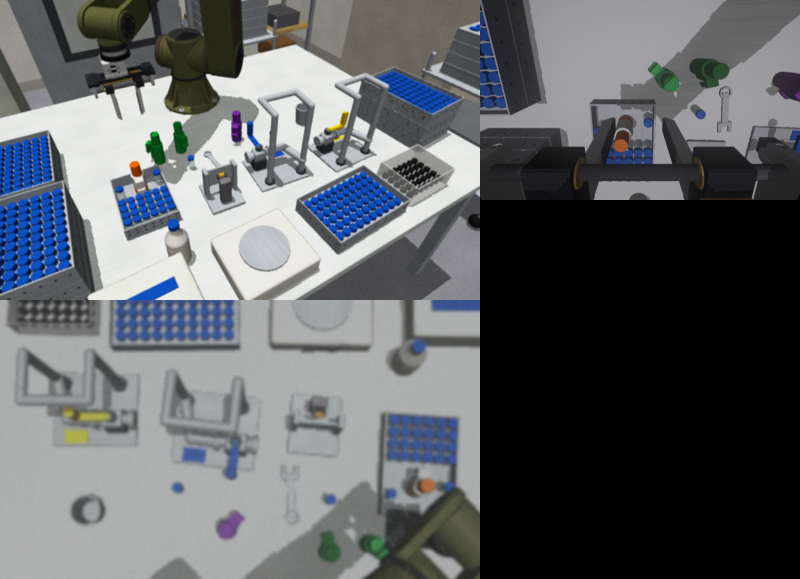

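The picture shows the filter standing upright in the tray's bay, scene view (137,172). Its cap top is at z 0.129, at (0.451, -0.366). Blue is across its pipe (232,455) and yellow along its pipe (85,415). The vials haven't moved and the arm is clear.

```bash
python3 -c "
from h import *
print(ticket.hand_in())"
```

```text
the job is handed in; nothing more can be done
None
```

The job is done and handed in: supply handle closed, then vent handle open, then the filter lifted off and set upright in the tray's empty half; the last pictures showed the handles, filter and vials in place, at about 24 s of the 72 s allowed.

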